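# Seal the storage boxes in order

## Task

Seal three of the four storage boxes by tapping the button in each lid lightly down with the fingertips until it stays down: the red one first, then the yellow, then the blue. Leave the black button up, as that box is still in use. Do not lift, tip or shove any box, press gently, leave the other things where they are, and finish clear of everything.

Things in the scene. Friction and masses are not known exactly. Their poses are not given: they have to be found in the camera images.
- red_box: loose white box with a pale wooden lid and a red button, 0.5 kg give or take, 80 x 80 mm, flat lid top 110 mm above the worktop; origin at the centre of its underside, z up. Slides if pushed sideways. To be sealed.
- red_top (a point): centre of the flat top of the red button in the lid's middle, 44 mm across; it moves with the button: about 130 mm above the worktop with the button up, 118 mm with it fully down
- red_button (a joint): how far the red button is pressed down, straight along the box's vertical axis: 0 = up (open), 0.012 m = fully down on its stop, its top still 8 mm proud of the lid; it counts as down beyond 0.008. It resists with about 4 N all the way, has no spring and stays where it is left. On the stop its soft cap yields a further 6 mm (7 N rising to 11 N, springing back when let go), then it is hard.
- yellow_box: loose white box with a pale wooden lid and a yellow button, 0.5 kg give or take, 80 x 80 mm, flat lid top 90 mm above the worktop; origin at the centre of its underside, z up. Slides if pushed sideways. To be sealed.
- yellow_top (a point): centre of the flat top of the yellow button in the lid's middle, 44 mm across; it moves with the button: about 110 mm above the worktop with the button up, 98 mm with it fully down
- yellow_button (a joint): how far the yellow button is pressed down, straight along the box's vertical axis: 0 = up (open), 0.012 m = fully down on its stop, its top still 8 mm proud of the lid; it counts as down beyond 0.008. It resists with about 4 N all the way, has no spring and stays where it is left. On the stop its soft cap yields a further 6 mm (7 N rising to 11 N, springing back when let go), then it is hard.
- blue_box: loose white box with a pale wooden lid and a blue button, 0.5 kg give or take, 80 x 80 mm, flat lid top 130 mm above the worktop; origin at the centre of its underside, z up. Slides if pushed sideways. To be sealed.
- blue_top (a point): centre of the flat top of the blue button in the lid's middle, 44 mm across; it moves with the button: about 150 mm above the worktop with the button up, 138 mm with it fully down
- blue_button (a joint): how far the blue button is pressed down, straight along the box's vertical axis: 0 = up (open), 0.012 m = fully down on its stop, its top still 8 mm proud of the lid; it counts as down beyond 0.008. It resists with about 4 N all the way, has no spring and stays where it is left. On the stop its soft cap yields a further 6 mm (7 N rising to 11 N, springing back when let go), then it is hard.
- black_box: loose white box with a pale wooden lid and a black button, 0.5 kg give or take, 80 x 80 mm, flat lid top 100 mm above the worktop; origin at the centre of its underside, z up. Slides if pushed sideways. This box stays open: its button is to be left up.
- black_top (a point): centre of the flat top of the black button in the lid's middle, 44 mm across; it moves with the button: about 120 mm above the worktop with the button up, 108 mm with it fully down
- black_button (a joint): how far the black button is pressed down, straight along the box's vertical axis: 0 = up (open), 0.012 m = fully down on its stop, its top still 8 mm proud of the lid; it counts as down beyond 0.008. It resists with about 4 N all the way, has no spring and stays where it is left. On the stop its soft cap yields a further 6 mm (7 N rising to 11 N, springing back when let go), then it is hard.
- salt_shaker: bystander: small glass salt shaker with a grey top, 44 mm across, 90 mm high, standing among the boxes; origin at the centre of its underside
- salt_jar: bystander: spice jar with a black cap, 40 mm across, 105 mm high; origin at the centre of its underside
- teaspoon_a: bystander: metal teaspoon lying flat, 130 mm long; origin at the centre of its underside
- honey_jar: bystander: honey jar with a green lid, 65 mm across, 114 mm high; origin at the centre of its underside
- tumbler_a: bystander: clear drinking glass standing upside down, 80 mm across, 88 mm high; origin at the centre of its underside

How it is judged:
By the outcome, as a careful person would: the job done as asked, in the order asked, and still so for the second after the job is handed in, with the robot touching nothing.
It also fails if it takes over 48 s, if anything falls off the work surface, if the arm or the gripper's body presses on something with over 40 N, if the wrist force passes 120 N, or if a joint passes its speed limit or range.

## Robot

A 6-joint arm with a two-finger parallel gripper is mounted at the origin on a cart in front of the work surface, level with it; the furniture and walls round the work are solid. World frame = base frame: x ahead of the robot, y to its left, z up, the work surface at z = 0. Lengths are in mm, angles in rad, forces in N, time in s.
With the tool pointing down it reaches from about 300 to 775 mm from the base axis. Payload 14.6 kg.
Tool frame: the origin (TCP) lies midway between the tips of the shut fingers; the grasp point (between the pads) lies 19 mm behind it (manip.grip_point_offset is the distance from the TCP to the grasp point, in mm); x points along the fingers, z is the direction in which the jaws open and shut, and the axes are right-handed (so a half turn about x gives the same grasp; the last joint's range is limited). The gripper opens to 94 mm and grips with 3 to 60 N. Pads are 16 mm wide; open, the fingers measure 119 mm over their backs; the gripper's body (75 mm by 177 mm) begins 78 mm behind the grasp point.
Start: joints at [-1.37, 0.3, 1.521, -0, 1.321, -0.067], TCP at [145.529, -530.387, 178.046] pointing down, gripper open.
Joint ranges: [-3.03, 3.03], [-0.79, 2.21], [0.23, 2.52], [-1.04, 4.18], [0, 3.07], [-2.55, 2.55]. Speed limits (rad/s): [2.22, 2.22, 2.57, 3.14, 3.14, 3.14].

## Interface

Orientations are given as [roll, pitch, yaw] about the fixed x, y, z axes, in that order (R = Rz(yaw) Ry(pitch) Rx(roll)).
In Python, from cell import manip, camera, calibration, order gives the robot as it stands.
- The arm moves only by the tool jog_arm, never from a script. Its arguments are lists of equal length, an entry for each row: "turn": the turn, a rotation vector about the tool's x, y, z in degrees, a list of three; "dp": the shift along the tool's x, y, z in cm, a list of three; "gripper": the closure, from 0 (fully open) to 1 (shut). In form: {"turn": [[ax, ay, az], ...], "dp": [[tx, ty, tz], ...], "gripper": [gripper, ...]}. A call has 1 to 8 rows; each row shifts and turns the pose as measured when the row begins, along the tool's axes as they then stand; what a row does not reach is not made up. A row lasts 1/8 s, in which the tool goes at most 62.5 mm and 10.7 degrees, less where a joint would pass 70% of its speed; a pose out of reach is approached as far as the arm can. A call is refused whole if a number of a shift passes 6.25 or a number of a turn 10.7, either way. A call with a gripper value outside its range is refused whole. The fingers move at their own pace and stop on an object; "grip_force" is the grip in N (left out, the last holds). Time passes only in rows, so rows that do not move let the fingers close. It gives the time, the measured TCP pose, the force and the opening at its end, in the units of the state.
- manip.read_state(): the state, without advancing time (a new reading comes with each control period).
- camera(name): name is "scene" or "side" or "wrist"; returns (picture, depth): 400x640x3 uint8, red, green, blue; 400x640 float32, mm along the optical axis (not along the pixel's ray), 0 where there is no reading.
- calibration(name): a dict with "K" (3x3 intrinsics, pixels), "distortion" ([k1, k2, p1, p2, k3] as OpenCV has them; the pictures are not rectified), "world_from_camera" (4x4, takes a point from camera to world coordinates). Camera axes: x right, y down, z forward; pixel columns grow to the right and rows downward; lengths in mm; the calibration is good to about 2 mm. A picture is of the moment at which its call begins: read the wrist's pose just before it. calibration takes no time and is no camera call; for the wrist camera it gives the pose at the moment of the call.
- order.sign_off(): hands the job in, once; it reports no verdict.
The state is a dict: "clock": time; "joints": joint angles; "qd": joint speeds; "effort": joint torques, N m; "eef_pos": TCP position; "eef_rot": TCP orientation; "wrist_force": force on the tool from outside, world axes, zero at the start; "moment": the same for the moment, N m; "finger_gap": finger opening in mm.
Only numpy, scipy, OpenCV 4.12 (cv2) and the standard library are available. Lean on these libraries where they do the work, as an engineer would, in place of code of your own. Each camera call takes 0.05 s, during which the arm holds its last target.

## Working session

There is one attempt and no reset: what is moved stays moved. The work goes in short steps, Python scripts to look and compute and a tool call to move; the robot and the scene stay as the last step left them, time stands still between calls to the robot, and variables do not carry over. Pictures are saved under pics/ and viewed, and the job is handed in when it is done.

Besides the shell and the picture viewer there is one more tool, called after "Call:" as name(argument=value, ...) on one line, values as JSON. jog_arm: Moves the arm, as the interface text tells. Its arguments: {"type":"object","properties":{"turn":{"type":"array","items":{"type":"array","items":{"type":"number"}}},"dp":{"type":"array","items":{"type":"array","items":{"type":"number"}}},"gripper":{"type":"array","items":{"type":"number"}},"grip_force":{"type":"number"}},"required":["turn","dp","gripper"]}

```bash
mkdir -p pics; python3 - <<'E'
from cell import manip, camera, calibration
import cv2,numpy as np
s=manip.read_state();print(s)
for n in("scene","side"):
    p,d=camera(n);cv2.imwrite(f"pics/{n}0.png",p[:,:,::-1]);np.save(f"pics/{n}0.npy",d)
    print(n,calibration(n))
E
```

```text
{'clock': 0.0, 'joints': array([-1.36961090e+00,  3.00506605e-01,  1.52155848e+00,  1.03860450e-05,
        1.32072319e+00, -6.65923151e-02]), 'qd': array([ 5.46527409e-04, -3.50616392e-04,  4.65188759e-05,  3.06085574e-04,
        4.16190041e-04, -3.68362103e-04]), 'effort': array([-2.85621798e-03, -5.31816173e+01, -3.52744102e+01,  7.07436260e-02,
        2.43473402e-02, -5.43537840e-05]), 'eef_pos': array([ 145.46943318, -530.1098343 ,  177.47644264]), 'eef_rot': array([3.06658656, 1.56960067, 1.7635654 ]), 'wrist_force': array([-0.62276751, -0.09350619, -1.27480895]), 'moment': array([-0.02533818, -0.00119969,  0.00278413]), 'finger_gap': 94.17057347550775}
scene {'K': array([[481.1657681 ,   0.        , 314.54758089],
       [  0.        , 481.1657681 , 204.18415682],
       [  0.        ,   0.        ,   1.        ]]), 'distortion': array([-0.04769969,  0.        ,  0.        ,  0.        ,  0.        ]), 'world_from_camera': array([[ 1.97593242e-01, -8.30017972e-01,  5.21562151e-01,
        -3.05759176e+01],
       [-9.80283958e-01, -1.67587546e-01,  1.04679394e-01,
         9.76555512e+01],
       [ 5.21543130e-04, -5.31962950e-01, -8.46767470e-01,
         1.08778290e+03],
       [ 0.00000000e+00,  0.00000000e+00,  0.00000000e+00,
         1.00000000e+00]])}
side {'K': array([[487.38243662,   0.        , 313.04317434],
       [  0.        , 487.38243662, 194.32320966],
       [  0.        ,   0.        ,   1.        ]]), 'distortion': array([-0.03989923,  0.        ,  0.        ,  0.        ,  0.        ]), 'world_from_camera': array([[ 9.32576662e-01,  1.79089569e-01, -3.13412980e-01,
         8.60650071e+02],
       [ 3.60150424e-01, -4.03082213e-01,  8.41318252e-01,
        -5.68103321e+02],
       [ 2.43401257e-02, -8.97469585e-01, -4.40404249e-01,
         5.07965926e+02],
       [ 0.00000000e+00,  0.00000000e+00,  0.00000000e+00,
         1.00000000e+00]])}
```

View pics/scene0.png

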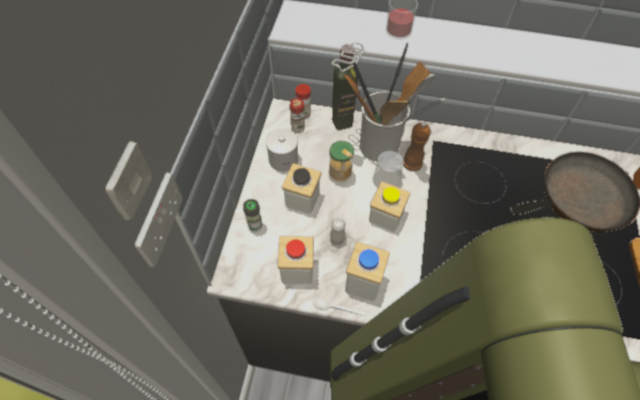

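View pics/side0.png

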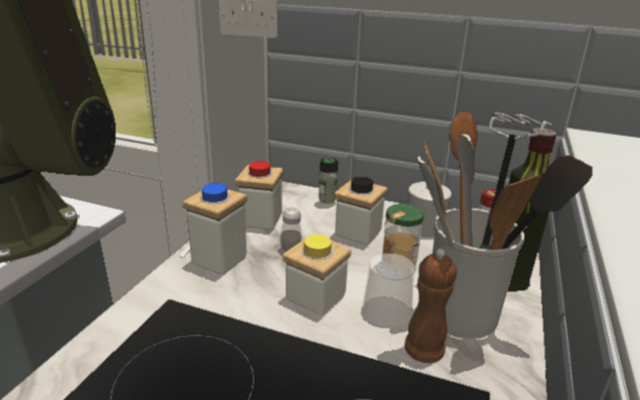

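```bash
cat > h.py <<'E'
import cv2,numpy as np
from cell import manip,camera,calibration
def ray_z(n,px,z,c=None):
    c=c or calibration(n);u=cv2.undistortPoints(np.array([[px]],float),c["K"],c["distortion"])[0,0]
    T=c["world_from_camera"];d=T[:3,:3]@[u[0],u[1],1];o=T[:3,3];return o+d*(z-o[2])/d[2]
def cloud(n,dep):
    c=calibration(n);v,u=np.mgrid[:400,:640];p=np.stack([u.ravel(),v.ravel()],1).astype(float)
    q=cv2.undistortPoints(p[:,None],c["K"],c["distortion"])[:,0]
    P=np.c_[q,np.ones(len(q))]*dep.reshape(-1,1);T=c["world_from_camera"]
    return (P@T[:3,:3].T+T[:3,3]).reshape(400,640,3)
def mask(p,col):
    h=cv2.cvtColor(p,cv2.COLOR_RGB2HSV).astype(int);H,S,V=h[...,0],h[...,1],h[...,2]
    m={"red":((H<6)|(H>174))&(S>190)&(V>100),"yellow":(abs(H-29)<5)&(S>190)&(V>120),"blue":(abs(H-112)<10)&(S>150)&(V>80)}[col]
    n,l,st,ce=cv2.connectedComponentsWithStats(m.astype(np.uint8));return [(st[i],ce[i]) for i in range(1,n) if st[i][4]>40]
E
python3 - <<'E'
from h import *
Z={"red":130,"yellow":110,"blue":150}
for n in("scene","side"):
    p=cv2.imread(f"pics/{n}0.png")[:,:,::-1];d=np.load(f"pics/{n}0.npy");C=cloud(n,d)
    for k in Z:
        for st,ce in mask(np.ascontiguousarray(p),k):
            a=C[int(ce[1]),int(ce[0])]
            print(n,k,st,ce.round(1),ray_z(n,ce,Z[k]).round(1),a.round(1))
    # height map top view
    if n=="scene":
        for nm,px in dict(black=(302,176),shaker=(338,224),tumbler=(390,160),honey=(342,148),jar=(251,205),crock=(385,120),mill=(421,130),mid=(410,90),w=(350,50),wall=(200,220),wall2=(235,130)).items():
            print(nm,C[px[1],px[0]].round())
    big=cv2.resize(p[130:330,200:460] if n=="scene" else p[130:330,170:430],None,fx=3,fy=3,interpolation=cv2.INTER_CUBIC)
    cv2.imwrite(f"pics/{n}z.png",big[:,:,::-1])
E
```

```text
scene yellow [383 188  17  14 182] [391.1 194.2] [636.7  41.6 110. ] [639.8  41.6 106.2]
scene blue [360 251  18  15 176] [369.2 257.2] [438.1  71.4 150. ] [440.   71.9 147. ]
black [645. 265. 112.]
shaker [540. 155.  91.]
tumbler [759.  55.  86.]
honey [754. 183. 111.]
jar [544. 370. 102.]
crock [817.  86. 170.]
mill [816.  -9. 155.]
mid [893.  36. 211.]
w [931. 201. 280.]
wall [418. 432. 221.]
wall2 [681. 436. 206.]
side red [250 162  19   8 110] [259.3 165.3] [446.4 232.9 130. ] [445.  234.4 129.8]
side blue [202 183  25  18 352] [213.9 191.5] [450.5  58.3 150. ] [447.3  60.5 149.4]
```

View pics/scenez.png

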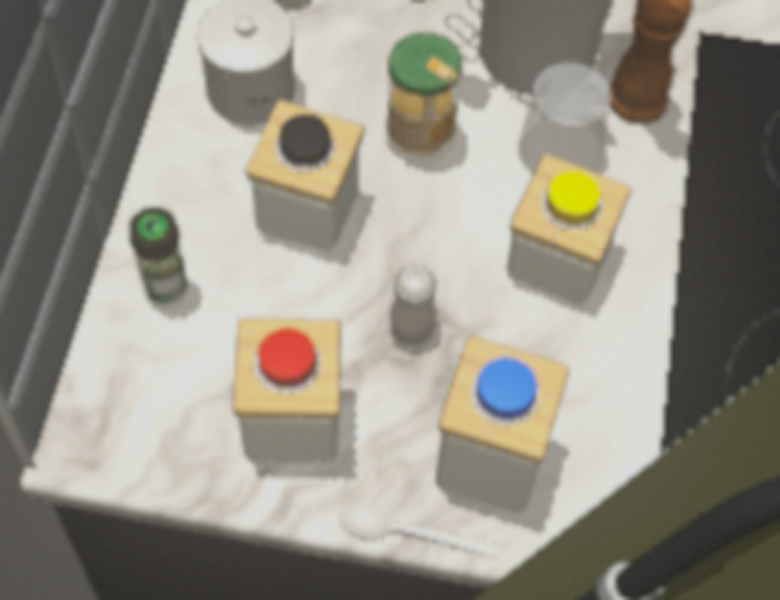

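View pics/sidez.png

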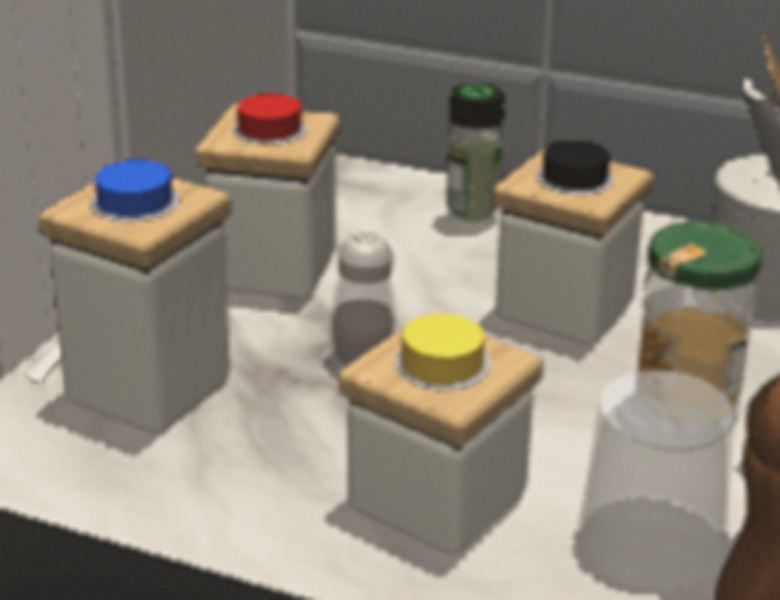

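```bash
python3 - <<'E'
from h import *
from scipy.spatial.transform import Rotation as R
o=.33
for k,z,a,b in(("red",130,(287,354),(270,108)),("yellow",110,(574,192),(443,335)),("blue",150,(506,384),(134,182)),("black",120,(305,138),(576,158))):
    print(k,ray_z("scene",(a[0]/3+200-o,a[1]/3+130-o),z).round(1),ray_z("side",(b[0]/3+170-o,b[1]/3+130-o),z).round(1))
s=manip.read_state();print(R.from_euler('xyz',s['eef_rot']).as_matrix().round(3))
c=calibration("wrist");print(c["world_from_camera"].round(2))
# tall things near
C=cloud("scene",np.load("pics/scene0.npy"));m=(C[...,2]>195)&(C[...,0]>350)
for x in range(350,1000,50):
    k=m&(abs(C[...,0]-x)<25); print(x,[int(y) for y in np.unique((C[...,1][k]/40).round()*40)])
E
```

```text
red [438.9 235.4 130. ] [448.  231.4 130. ]
yellow [638.2  41.9 110. ] [643.1  40.5 110. ]
blue [436.6  73.1 150. ] [448.7  62.5 150. ]
black [640.5 265.7 120. ] [651.  259.5 120. ]
[[-0.     0.964  0.265]
 [ 0.001  0.265 -0.964]
 [-1.     0.    -0.001]]
[[ 2.6000e-01 -9.3000e-01 -2.6000e-01  2.2123e+02]
 [-9.6000e-01 -2.6000e-01 -7.0000e-02 -5.0790e+02]
 [-0.0000e+00  2.7000e-01 -9.6000e-01  3.8393e+02]
 [ 0.0000e+00  0.0000e+00  0.0000e+00  1.0000e+00]]
350 [440]
400 [440]
450 [440]
500 [440]
550 [440]
600 [440]
650 [440]
700 [440]
750 [80, 440]
800 [-40, 0, 40, 80, 120, 160, 200, 440]
850 [0, 40, 160, 200, 240, 440]
900 [0, 40, 80, 160, 200, 240, 440]
950 [40, 80, 160, 200, 240, 440]
```

```bash
cat > plan.py <<'E'
from h import *
from scipy.spatial.transform import Rotation as R
def rows(way):
    """way: list of (x,y,z,psi deg = direction of tool y), from the present"""
    s=manip.read_state();p=s['eef_pos'];Rm=R.from_euler('xyz',s['eef_rot']).as_matrix();T=[];D=[]
    for x,y,z,a in way:
        a=np.deg2rad(a);Y=np.array([np.cos(a),np.sin(a),0]);X=np.array([0,0,-1.]);Rn=np.c_[X,Y,np.cross(X,Y)]
        T.append((R.from_matrix(Rm.T@Rn).as_rotvec(degrees=True)).round(1).tolist())
        q=np.array([x,y,z]);D.append((Rm.T@(q-p)/10).round(2).tolist());p,Rm=q,Rn
    print("turn",T);print("dp",D)
def st():
    s=manip.read_state();Rm=R.from_euler('xyz',s['eef_rot']).as_matrix()
    print(round(s['clock'],3),s['eef_pos'].round(1),'psi',np.rad2deg(np.arctan2(Rm[1,1],Rm[0,1])).round(1),'down',Rm[:,0].round(3),s['wrist_force'].round(1),s['finger_gap'].round(1),s['joints'].round(2))
E
python3 - <<'E'
from plan import *
w=[]
for i in range(1,9):
    f=i/17;b=np.deg2rad(-74.6+102.2*f);r=550-45*f;w.append((r*np.cos(b),r*np.sin(b),178+min(100,25*i),15.4+164.6*f))
st();rows(w)
C=cloud("scene",np.load("pics/scene0.npy"))
for x in range(650,800,20):
    k=(abs(C[...,0]-x)<10)&(abs(C[...,1]-50)<110);print(x,C[...,2][k].max().round())
E
```

```text
Traceback (most recent call last):
  File "plan.py", line 13, in st
    print(round(s['clock'],3),s['eef_pos'].round(1),'psi',np.rad2deg(np.arctan2(Rm[1,1],Rm[0,1])).round(1),'down',Rm[:,0].round(3),s['wrist_force'].round(1),s['finger_gap'].round(1),s['joints'].round(2))
                                                                                                                                                             ^^^^^^^^^^^^^^^^^^^^^
AttributeError: 'float' object has no attribute 'round'
```

```bash
sed -i "s/s\['finger_gap'\].round(1)/round(s['finger_gap'],1)/" plan.py
python3 - <<'E'
from plan import *
w=[]
for i in range(1,9):
    f=i/17;b=np.deg2rad(-74.6+102.2*f);r=550-45*f;w.append((r*np.cos(b),r*np.sin(b),178+min(100,25*i),15.4+164.6*f))
st();rows(w)
C=cloud("scene",np.load("pics/scene0.npy"))
for x in range(650,800,20):
    k=(abs(C[...,0]-x)<10)&(abs(C[...,1]-50)<110);print(x,C[...,2][k].max().round())
E
```

```text
0.1 [ 145.4 -530.1  177.6] psi 15.3 down [-0.     0.001 -1.   ] [-0.4 -0.1  0.4] 93.9 [-1.37  0.3   1.52 -0.    1.32 -0.07]
turn [[-9.7, -0.1, -0.0], [-9.7, 0.0, 0.0], [-9.7, 0.0, 0.0], [-9.7, 0.0, 0.0], [-9.7, 0.0, 0.0], [-9.7, 0.0, 0.0], [-9.7, 0.0, 0.0], [-9.7, 0.0, 0.0]]
dp [[-2.54, 5.79, -0.55], [-2.5, 5.73, -0.2], [-2.5, 5.7, 0.17], [-2.5, 5.65, 0.53], [0.0, 5.58, 0.88], [0.0, 5.49, 1.23], [0.0, 5.37, 1.57], [0.0, 5.23, 1.9]]
650 113.0
670 107.0
690 90.0
710 66.0
730 114.0
750 114.0
770 282.0
790 300.0
```

Call:
jog_arm(turn=[[-9.7, 0, 0], [-9.7, 0, 0], [-9.7, 0, 0], [-9.7, 0, 0], [-9.7, 0, 0], [-9.7, 0, 0], [-9.7, 0, 0], [-9.7, 0, 0]], dp=[[-2.5, 5.7, -0.5], [-2.5, 5.7, -0.2], [-2.5, 5.7, 0.2], [-2.5, 5.6, 0.5], [0, 5.6, 0.9], [0, 5.5, 1.2], [0, 5.4, 1.6], [0, 5.2, 1.9]], gripper=[1, 1, 1, 1, 1, 1, 1, 1])

```text
clock: 1.1
eef_pos: [472.8, -225.8, 277.7]
eef_rot: [1.886, 1.564, 1.974]
wrist_force: [0.1, 0.9, -0.5]
finger_gap: 17.3
```

```bash
python3 - <<'E'
from plan import *
st();s=manip.read_state();x,y,z=s['eef_pos'];b0=np.rad2deg(np.arctan2(y,x));r0=np.hypot(x,y)
Rm=R.from_euler('xyz',s['eef_rot']).as_matrix();p0=np.rad2deg(np.arctan2(Rm[1,1],Rm[0,1]))
w=[];n=int(np.ceil(np.deg2rad(27.6-b0)*r0/58));print(n)
for i in range(1,min(n,8)+1):
    f=i/n;b=np.deg2rad(b0+(27.6-b0)*f);r=r0+(505-r0)*f;w.append((r*np.cos(b),r*np.sin(b),270,p0+min(10.2*i,180-p0)))
rows(w)
E
```

```text
1.1 [ 472.8 -225.8  277.7] psi 95.0 down [-0.003  0.007 -1.   ] [ 0.1  0.9 -0.5] 17.3 [-0.52  0.19  1.43  0.    1.53 -0.61]
9
turn [[-10.2, -0.1, -0.4], [-10.2, 0.0, 0.0], [-10.2, 0.0, 0.0], [-10.2, 0.0, 0.0], [-10.2, 0.0, 0.0], [-10.2, 0.0, 0.0], [-10.2, 0.0, 0.0], [-10.2, 0.0, 0.0]]
dp [[0.8, 4.86, 2.31], [0.0, 4.66, 2.66], [0.0, 4.43, 2.99], [0.0, 4.18, 3.3], [0.0, 3.91, 3.58], [0.0, 3.61, 3.85], [0.0, 3.3, 4.09], [0.0, 2.97, 4.31]]
```

Call:
jog_arm(turn=[[-10.2, 0, -0.4], [-10.2, 0, 0], [-10.2, 0, 0], [-10.2, 0, 0], [-10.2, 0, 0], [-10.2, 0, 0], [-10.2, 0, 0], [-10.2, 0, 0]], dp=[[0.8, 4.9, 2.3], [0, 4.7, 2.7], [0, 4.4, 3.0], [0, 4.2, 3.3], [0, 3.9, 3.6], [0, 3.6, 3.8], [0, 3.3, 4.1], [0, 3.0, 4.3]], gripper=[1, 1, 1, 1, 1, 1, 1, 1])

```text
clock: 2.1
eef_pos: [461.2, 200.5, 266.7]
eef_rot: [1.616, 1.564, -3.106]
wrist_force: [0.4, 0.5, -0.3]
finger_gap: 0.4
```

```bash
python3 - <<'E'
from plan import *
st();rows([(441,233,240,180),(441,233,220,180)])
E
```

```text
2.1 [461.2 200.5 266.7] psi 179.4 down [-0.007 -0.    -1.   ] [ 0.4  0.5 -0.3] 0.4 [ 0.34  0.14  1.51  0.    1.5  -1.23]
turn [[-0.5, -0.0, -0.4], [0.0, 0.0, 0.0]]
dp [[2.68, 2.03, 3.23], [2.0, 0.0, 0.0]]
```

Call:
jog_arm(turn=[[-0.5, 0, -0.4], [0, 0, 0], [0, 0, 0]], dp=[[2.7, 2.0, 3.2], [2.0, 0, 0], [0, 0, 0]], gripper=[1, 1, 1])

```text
clock: 2.48
eef_pos: [438.6, 236.6, 218.3]
eef_rot: [1.92, 1.57, -2.784]
wrist_force: [-0.4, -0.8, -0.0]
finger_gap: 0.6
```

```bash
python3 - <<'E'
from plan import *
st();c=calibration("wrist");p,d=camera("wrist");cv2.imwrite("pics/w1.png",p[:,:,::-1]);np.save("pics/w1.npy",d)
print(c["world_from_camera"].round(3).tolist());
for k in("red","blue","yellow"):
  for s,ce in mask(p,k):print(k,s,ce)
E
```

```text
2.475 [438.6 236.6 218.3] psi -179.6 down [-0.001 -0.    -1.   ] [-0.4 -0.8 -0. ] 0.6 [ 0.42  0.15  1.6   0.    1.38 -1.16]
[[-0.008, 0.964, 0.268, 361.066], [1.0, 0.007, 0.002, 237.874], [0.0, 0.268, -0.964, 424.723], [0.0, 0.0, 0.0, 1.0]]
red [ 299  176   45   44 1590] [320.98113208 197.55849057]
blue [ 105  175   50   48 1834] [129.24645583 199.0959651 ]
yellow [129 358  38  19 564] [147.70390071 365.9929078 ]
```

View pics/w1.png

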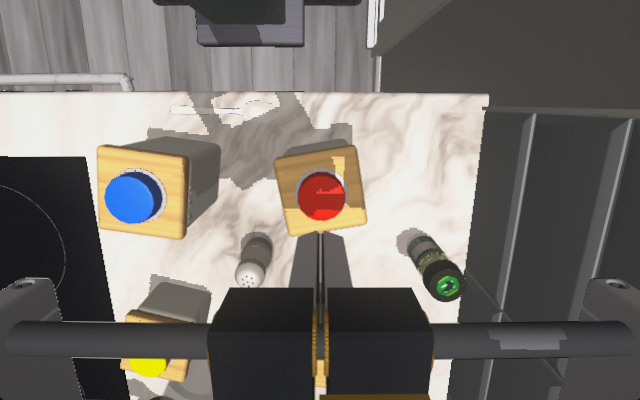

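```bash
python3 - <<'E'
from plan import *
C=cloud("wrist",np.load("pics/w1.npy"))
print(ray_z("wrist",(320.5,196.5),130),ray_z("wrist",(132,199),150),ray_z("wrist",(148,362),110))
for p in((325,190),(315,205),(140,198),(148,362),(300,215),(345,220),(400,130)):print(p,C[p[1],p[0]].round(1))
p=cv2.imread("pics/w1.png");cv2.imwrite("pics/w1z.png",cv2.resize(p[130:260,230:420],None,fx=4,fy=4,interpolation=2))
E
```

```text
[442.15696254 239.05233709 130.        ] [439.9865408   79.50543548 150.        ] [642.34779635  46.22487101 110.        ]
(325, 190) [436.  243.  130.4]
(315, 205) [361.2 237.8 425.6]
(140, 198) [439.4  85.8 148.7]
(148, 362) [641.9  46.5 110.5]
(300, 215) [466.5 219.3 109.9]
(345, 220) [471.1 263.2 110.4]
(400, 130) [392.2 336.6   0.6]
```

View pics/w1z.png

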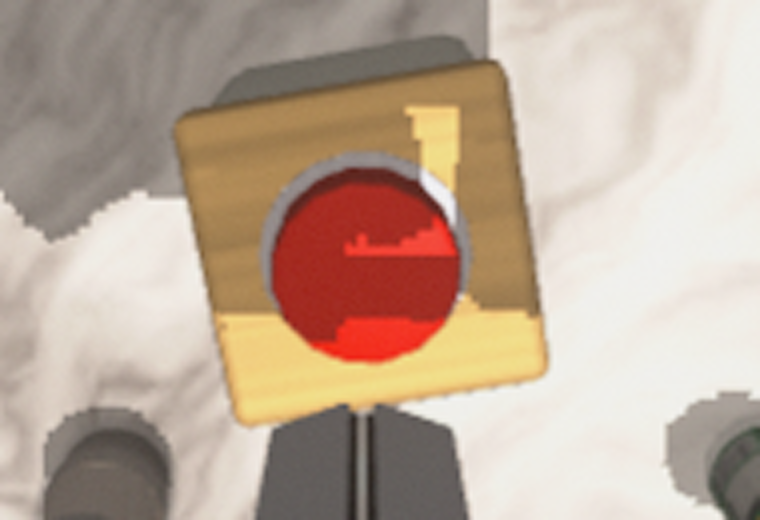

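Call:
jog_arm(turn=[[0, 0, 0], [0, 0, 0], [0, 0, 0], [0, 0, 0], [0, 0, 0]], dp=[[3.0, -0.3, 0.1], [3.0, 0, 0], [1.5, 0, 0], [0.3, 0, 0], [0, 0, 0]], gripper=[1, 1, 1, 1, 1])

```text
clock: 3.15
eef_pos: [445.6, 237.1, 144.3]
eef_rot: [-1.145, 1.563, 0.429]
wrist_force: [-0.9, 0.3, 0.4]
finger_gap: 0.6
```

```bash
python3 - <<'E'
from plan import *
st();p,d=camera("wrist");cv2.imwrite("pics/w2.png",cv2.resize(p[100:300,200:440],None,fx=3,fy=3)[:,:,::-1])
p,d=camera("side");cv2.imwrite("pics/s2.png",cv2.resize(p[90:260,170:390],None,fx=3,fy=3)[:,:,::-1]);st()
E
```

```text
3.15 [445.6 237.1 144.3] psi -179.8 down [ 0.007  0.003 -1.   ] [-0.9  0.3  0.4] 0.6 [ 0.42  0.23  1.7   0.    1.21 -1.16]
3.25 [445.6 237.2 144.4] psi -179.8 down [ 0.007  0.003 -1.   ] [0.  0.2 0.4] 0.6 [ 0.42  0.23  1.7   0.    1.21 -1.16]
```

View pics/w2.png

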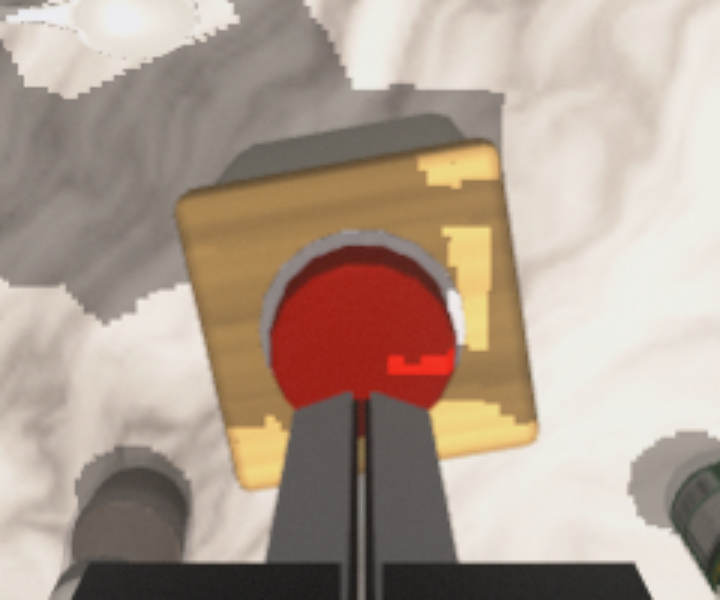

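View pics/s2.png

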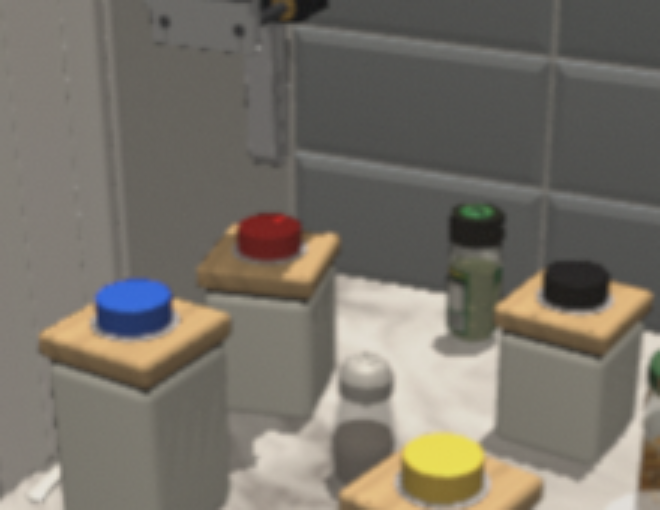

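```bash
python3 - <<'E'
from plan import *
def proj(n,P):
    c=calibration(n);T=np.linalg.inv(c["world_from_camera"]);P=np.atleast_2d(np.array(P,float))
    return cv2.projectPoints(P,cv2.Rodrigues(T[:3,:3])[0],T[:3,3],c["K"],c["distortion"])[0][:,0].round(1)
t=manip.read_state()['eef_pos']
a=proj("side",[t,t+[0,0,40],[442,237,130]]);print(a,(a-[170,90])*3)
a=proj("wrist",[t,[442,237,130]]);print(a,(a-[200,100])*3)
p,d=camera("side");cv2.imwrite("pics/s3.png",cv2.resize(p[0:260,100:440],None,fx=2.2,fy=2.2)[:,:,::-1])
C=cloud("side",d)
for v in range(110,170,6):print(v,C[v,258].round(),C[v,262].round())
E
```

```text
[[259.8 157.8]
 [259.3 138.7]
 [258.3 164.2]] [[269.4 203.4]
 [267.9 146.1]
 [264.9 222.6]]
[[317.1 228.5]
 [316.8 215.9]] [[351.3 385.5]
 [350.4 347.7]]
110 [451. 224. 246.] [455. 234. 244.]
116 [451. 223. 235.] [456. 231. 233.]
122 [450. 225. 222.] [456. 229. 222.]
128 [449. 226. 210.] [456. 229. 210.]
134 [449. 225. 198.] [455. 230. 198.]
140 [448. 227. 186.] [456. 228. 186.]
146 [337. 441.  83.] [347. 443.  84.]
152 [336. 442.  67.] [348. 439.  70.]
158 [336. 440.  51.] [346. 442.  52.]
164 [441. 238. 130.] [448. 241. 130.]
```

View pics/s3.png

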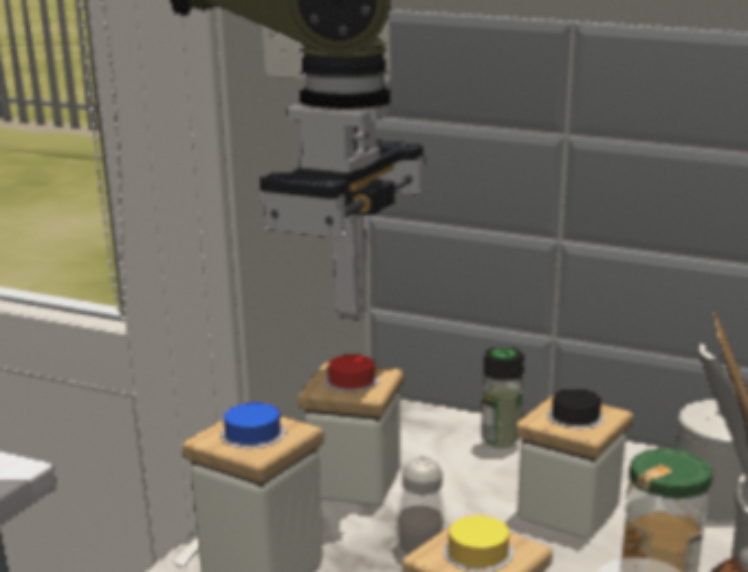

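```bash
python3 - <<'E'
from plan import *
p,d=camera("side");C=cloud("side",d);print("side")
for v in range(60,150,6):print(v,C[v,250].round(),C[v,258].round())
p,d=camera("wrist");C=cloud("wrist",d);print("wrist")
for v in range(210,300,6):print(v,d[v,310].round(),C[v,310].round(),C[v,330].round())
p,d=camera("scene");cv2.imwrite("pics/sc3.png",cv2.resize(p[130:330,200:460],None,fx=3,fy=3)[:,:,::-1])
E
```

```text
side
60 [452. 197. 343.] [465. 202. 343.]
66 [454. 193. 334.] [465. 201. 333.]
72 [452. 195. 323.] [465. 201. 323.]
78 [456. 188. 314.] [468. 194. 314.]
84 [476. 149. 314.] [479. 173. 309.]
90 [475. 150. 303.] [459. 212. 288.]
96 [471. 157. 291.] [474. 180. 286.]
102 [471. 158. 280.] [452. 224. 262.]
108 [317. 442. 176.] [452. 223. 251.]
114 [316. 443. 161.] [449. 227. 237.]
120 [317. 441. 147.] [450. 226. 226.]
126 [317. 440. 132.] [452. 222. 216.]
132 [316. 440. 116.] [451. 222. 204.]
138 [317. 438. 102.] [448. 226. 190.]
144 [313. 444.  83.] [444. 235. 174.]
wrist
210 0.0 [366. 238. 350.] [438. 246. 129.]
216 234.0 [442. 232. 128.] [442. 246. 129.]
222 235.0 [447. 232. 128.] [447. 246. 128.]
228 236.0 [451. 232. 129.] [451. 246. 129.]
234 187.0 [436. 233. 176.] [436. 244. 177.]
240 178.0 [436. 234. 185.] [437. 244. 183.]
246 170.0 [436. 234. 193.] [436. 244. 192.]
252 164.0 [436. 234. 199.] [436. 244. 200.]
258 157.0 [436. 234. 206.] [436. 243. 207.]
264 150.0 [435. 234. 213.] [436. 243. 212.]
270 146.0 [436. 235. 218.] [436. 243. 218.]
276 141.0 [436. 235. 223.] [436. 243. 223.]
282 136.0 [436. 235. 228.] [436. 243. 228.]
288 86.0 [411. 236. 274.] [412. 241. 273.]
294 83.0 [412. 236. 276.] [411. 241. 277.]
```

View pics/sc3.png

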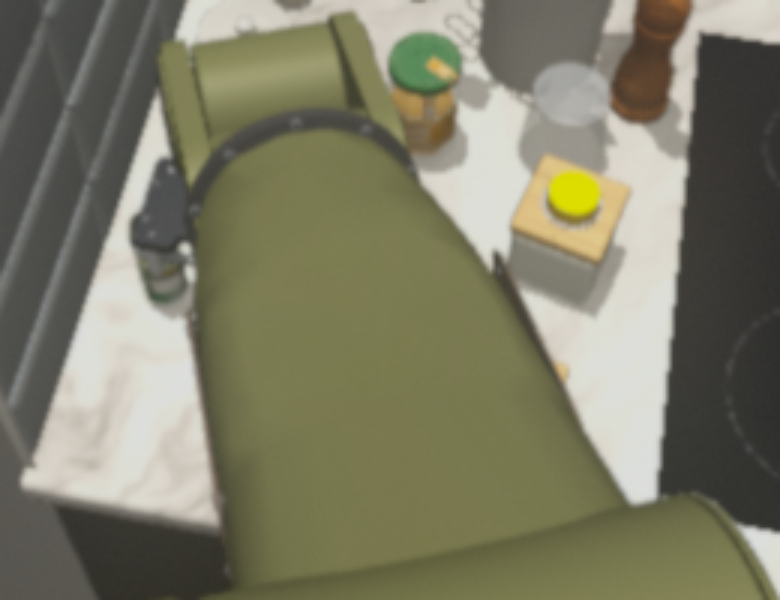

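Call:
jog_arm(turn=[[0, 0, -0.4], [0, 0, 0], [0, 0, 0], [0, 0, 0]], dp=[[2.0, 0.2, 0], [1.2, 0, 0], [0.4, 0, 0], [0, 0, 0]], gripper=[1, 1, 1, 1])

```text
clock: 3.95
eef_pos: [444.2, 237.6, 107.9]
eef_rot: [-1.332, 1.555, 0.243]
wrist_force: [0.4, -0.1, -0.0]
finger_gap: 0.3
```

```bash
python3 - <<'E'
from plan import *
st()
p,d=camera("wrist");C=cloud("wrist",d);cv2.imwrite("pics/w4.png",cv2.resize(p[100:300,200:440],None,fx=3,fy=3)[:,:,::-1])
for v in range(216,250,3):print(v,C[v,310].round(),C[v,330].round())
p,d=camera("side");cv2.imwrite("pics/s4.png",cv2.resize(p[90:260,170:390],None,fx=3,fy=3)[:,:,::-1])
E
```

```text
3.95 [444.2 237.6 107.9] psi -179.8 down [ 0.015  0.004 -1.   ] [ 0.4 -0.1 -0. ] 0.3 [ 0.42  0.26  1.74 -0.    1.12 -1.15]
216 [429. 234. 129.] [428. 245. 130.]
219 [431. 234. 128.] [431. 245. 128.]
222 [432. 234. 129.] [432. 245. 129.]
225 [433. 234. 130.] [434. 245. 128.]
228 [435. 234. 130.] [436. 245. 128.]
231 [438. 234. 127.] [438. 245. 128.]
234 [435. 234. 140.] [435. 245. 140.]
237 [435. 234. 145.] [435. 245. 144.]
240 [434. 234. 150.] [435. 245. 149.]
243 [435. 234. 153.] [434. 244. 153.]
246 [435. 234. 157.] [435. 244. 156.]
249 [435. 234. 160.] [434. 244. 161.]
```

View pics/s4.png

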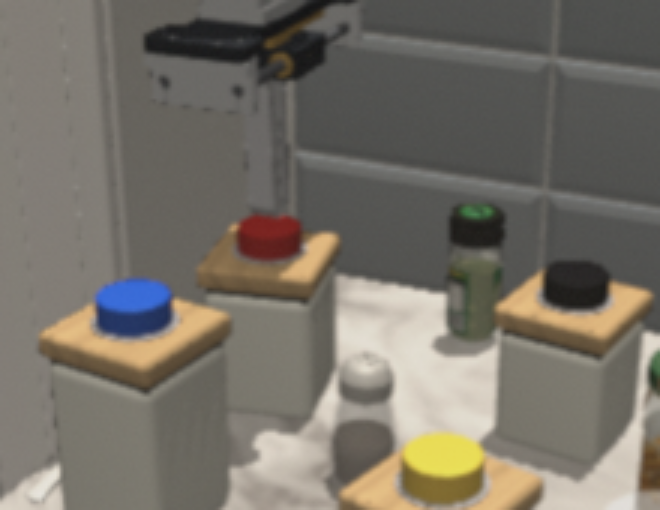

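View pics/w4.png

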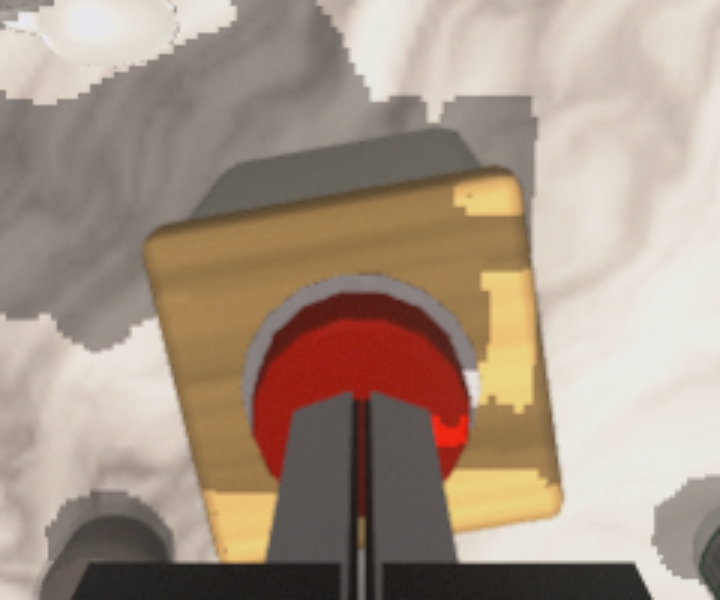

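Call:
jog_arm(turn=[[0, 0, 0.8], [0, 0, 0], [0, 0, 0]], dp=[[0.3, 0, 0], [0.4, 0, 0], [0.3, 0, 0]], gripper=[1, 1, 1])

```text
clock: 4.42
eef_pos: [445.0, 237.9, 98.6]
eef_rot: [-0.387, 1.566, 1.188]
wrist_force: [-2.0, -0.6, 4.7]
finger_gap: 0.5
```

Call:
jog_arm(turn=[[0, 0, 0]], dp=[[0.3, 0, 0]], gripper=[1])

```text
clock: 4.55
eef_pos: [445.0, 237.9, 95.6]
eef_rot: [-0.402, 1.566, 1.173]
wrist_force: [-1.1, -0.3, 4.4]
finger_gap: 0.4
```

Call:
jog_arm(turn=[[0, 0, 0]], dp=[[0.3, 0, 0]], gripper=[1])

```text
clock: 4.68
eef_pos: [445.0, 237.9, 92.5]
eef_rot: [-0.423, 1.566, 1.151]
wrist_force: [-1.5, -0.8, 4.9]
finger_gap: 0.5
```

Call:
jog_arm(turn=[[0, 0, 0]], dp=[[0.3, 0, 0]], gripper=[1])

```text
clock: 4.8
eef_pos: [445.1, 238.0, 89.5]
eef_rot: [-0.466, 1.566, 1.109]
wrist_force: [-3.2, -1.7, 7.6]
finger_gap: 0.4
```

Call:
jog_arm(turn=[[0, 0, 0]], dp=[[0.2, 0, 0]], gripper=[1])

```text
clock: 4.92
eef_pos: [445.1, 238.0, 87.6]
eef_rot: [-0.493, 1.566, 1.081]
wrist_force: [-3.7, -1.0, 10.2]
finger_gap: 0.6
```

Call:
jog_arm(turn=[[0, 0, 0], [0, 0, 0], [0, 0, 0], [0, 0, 0], [0, 0, 0]], dp=[[-0.6, 0, 0], [-2.0, 0, 0], [-4.0, 0, 0], [-4.0, 0, 0], [0, 0, 0]], gripper=[1, 1, 1, 1, 1])

```text
clock: 5.55
eef_pos: [444.5, 237.4, 195.2]
eef_rot: [-0.263, 1.567, 1.312]
wrist_force: [-0.0, -0.1, -0.5]
finger_gap: 0.0
```

```bash
python3 - <<'E'
from plan import *
st()
p,d=camera("wrist");C=cloud("wrist",d);cv2.imwrite("pics/w5.png",p[:,:,::-1])
for st_,ce in mask(p,"red"):print(st_,ce)
for v in range(180,230,8):print(v,C[v,310].round(1),C[v,330].round(1))
s=manip.read_state()['eef_pos'];a=s[:2];b=np.array([600,43]);n=5
rows([(*(a+(b-a)*i/n),185,180) for i in range(1,n+1)])
E
```

```text
5.55 [444.5 237.4 195.2] psi -179.8 down [ 0.001  0.004 -1.   ] [-0.  -0.1 -0.5] 0.0 [ 0.42  0.18  1.63  0.    1.33 -1.16]
[ 296  171   48   47 1749] [319.61749571 194.33847913]
180 [429.  230.7 116.1] [428.9 247.7 116.2]
188 [436.2 230.6 115.5] [435.9 247.8 116.1]
196 [443.5 230.6 114.6] [442.9 247.8 116.5]
204 [450.6 230.6 114.9] [450.1 247.9 116.6]
212 [457.5 230.6 116.2] [457.5 248.  116. ]
220 [467.4 230.4 108.9] [467.6 248.4 108.2]
228 [475.8 230.3 107. ] [475.2 248.5 108.5]
turn [[0.2, 0.2, -0.1], [0.0, 0.0, 0.0], [0.0, 0.0, 0.0], [0.0, 0.0, 0.0], [0.0, 0.0, 0.0]]
dp [[0.82, -3.11, -3.9], [0.0, -3.12, -3.88], [0.0, -3.12, -3.88], [0.0, -3.12, -3.88], [0.0, -3.12, -3.88]]
```

View pics/w5.png

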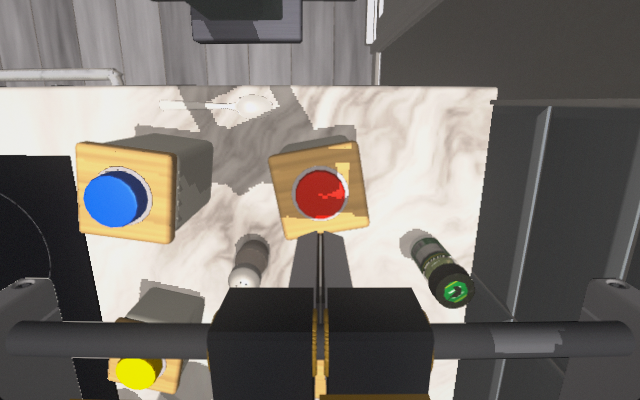

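The red button is down: its top is at z≈116, 8 mm above the lid, and its box is at the same place (320,194 in the image). Next is yellow.

Call:
jog_arm(turn=[[0.2, 0, 0], [0, 0, 0], [0, 0, 0], [0, 0, 0], [0, 0, 0], [0, 0, 0]], dp=[[0, -3.3, -3.9], [0, -3.8, -3.9], [0, -3.8, -3.9], [0, -3.8, -3.9], [0, -3.5, -3.8], [0, 0, 0]], gripper=[1, 1, 1, 1, 1, 1])

```text
clock: 6.35
eef_pos: [628.6, 37.3, 180.9]
eef_rot: [1.426, 1.556, 2.999]
wrist_force: [-0.4, 2.1, -0.3]
finger_gap: 0.3
```

```bash
python3 - <<'E'
from plan import *
st()
c=calibration("wrist");p,d=camera("wrist");cv2.imwrite("pics/w6.png",p[:,:,::-1])
for s,ce in mask(p,"yellow"):print(s,ce,ray_z("wrist",ce,110,c))
E
```

```text
6.35 [628.6  37.3 180.9] psi -179.8 down [-0.014  0.002 -1.   ] [-0.4  2.1 -0.3] 0.3 [ 0.    0.49  1.25  0.    1.41 -1.57]
[337 194  11  10  79] [340.84810127 199.39240506] [628.06756445  56.98237651 110.        ]
[305 220  45  17 359] [330.84401114 226.85236769] [652.60207413  48.81114242 110.        ]
```

View pics/w6.png

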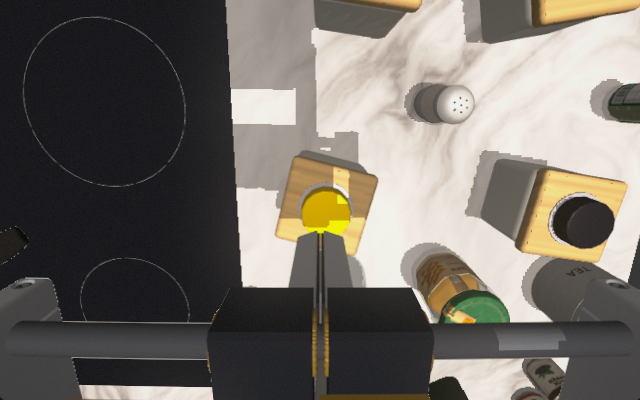

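Call:
jog_arm(turn=[[0, 0, -0.8], [0, 0, 0], [0, 0, 0], [0, 0, 0], [0, 0, 0]], dp=[[3.0, -1.1, 0.5], [3.0, 0, 0], [2.0, 0, 0], [0.7, 0, 0], [0, 0, 0]], gripper=[1, 1, 1, 1, 1])

```text
clock: 7.02
eef_pos: [634.8, 48.7, 88.6]
eef_rot: [0.985, 1.565, 2.564]
wrist_force: [0.7, 0.2, -0.2]
finger_gap: 0.3
```

```bash
python3 - <<'E'
from plan import *
st()
p,d=camera("wrist");C=cloud("wrist",d);cv2.imwrite("pics/w7.png",cv2.resize(p[100:300,200:440],None,fx=3,fy=3)[:,:,::-1])
for v in range(222,250,4):print(v,C[v,310].round(),C[v,330].round())
E
```

```text
7.025 [634.8  48.7  88.6] psi -179.5 down [-0.005  0.003 -1.   ] [ 0.7  0.2 -0.2] 0.3 [ 0.02  0.57  1.35  0.    1.23 -1.56]
222 [623.  45. 110.] [624.  56. 107.]
226 [626.  45. 109.] [626.  56. 108.]
230 [629.  45. 109.] [628.  56. 111.]
234 [627.  45. 120.] [626.  56. 122.]
238 [626.  45. 128.] [626.  56. 127.]
242 [626.  45. 132.] [626.  55. 133.]
246 [626.  45. 139.] [626.  55. 138.]
```

View pics/w7.png

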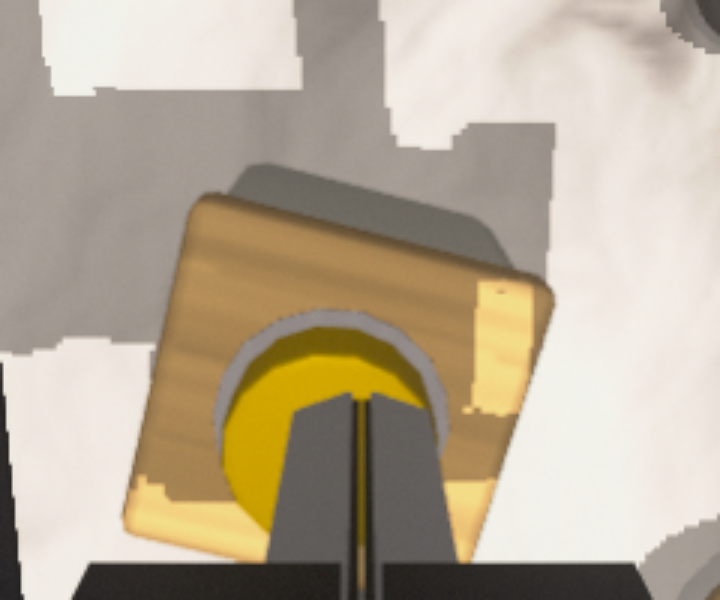

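Call:
jog_arm(turn=[[0, 0, -0.3], [0, 0, 0]], dp=[[0, -0.4, -0.6], [0, 0, 0]], gripper=[1, 1])

```text
clock: 7.32
eef_pos: [640.0, 42.4, 90.7]
eef_rot: [-0.967, 1.566, 0.612]
wrist_force: [0.0, 0.2, -0.4]
finger_gap: 0.8
```

```bash
python3 - <<'E'
from plan import *
st()
p,d=camera("wrist");cv2.imwrite("pics/w8.png",cv2.resize(p[100:300,200:440],None,fx=3,fy=3)[:,:,::-1])
E
```

```text
7.325 [640.   42.4  90.7] psi -179.5 down [ 0.004  0.003 -1.   ] [ 0.   0.2 -0.4] 0.8 [ 0.01  0.58  1.34  0.    1.23 -1.57]
```

View pics/w8.png

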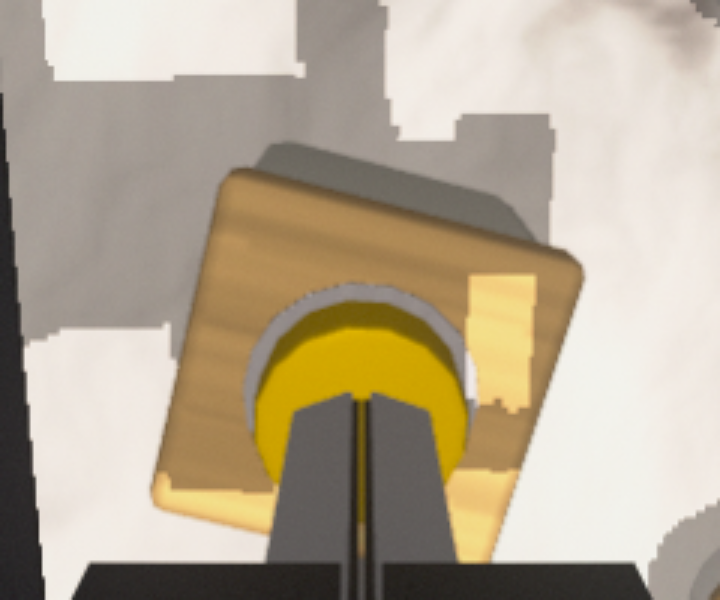

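Tips centred on the yellow button (around 360,395 in the crop). Now pressing down.

Call:
jog_arm(turn=[[0, 0, 0], [0, 0, 0]], dp=[[0.5, 0, 0], [0.4, 0, 0]], gripper=[1, 1])

```text
clock: 7.62
eef_pos: [640.2, 42.6, 81.7]
eef_rot: [-1.032, 1.565, 0.547]
wrist_force: [-0.8, -0.3, 4.3]
finger_gap: 0.6
```

Call:
jog_arm(turn=[[0, 0, 0]], dp=[[0.4, 0, 0]], gripper=[1])

```text
clock: 7.75
eef_pos: [640.2, 42.6, 77.7]
eef_rot: [-1.052, 1.565, 0.527]
wrist_force: [-1.1, -0.1, 2.3]
finger_gap: 0.5
```

Call:
jog_arm(turn=[[0, 0, 0]], dp=[[0.3, 0, 0]], gripper=[1])

```text
clock: 7.88
eef_pos: [640.2, 42.6, 74.6]
eef_rot: [-1.052, 1.565, 0.527]
wrist_force: [-1.3, -0.7, 3.9]
finger_gap: 0.2
```

Call:
jog_arm(turn=[[0, 0, 0]], dp=[[0.3, 0, 0]], gripper=[1])

```text
clock: 8.0
eef_pos: [640.2, 42.6, 71.5]
eef_rot: [-1.062, 1.565, 0.517]
wrist_force: [-1.9, -0.9, 4.5]
finger_gap: 0.3
```

Call:
jog_arm(turn=[[0, 0, 0]], dp=[[0.2, 0, 0]], gripper=[1])

```text
clock: 8.12
eef_pos: [640.3, 42.6, 69.6]
eef_rot: [-1.082, 1.565, 0.497]
wrist_force: [-3.7, -0.0, 7.9]
finger_gap: 0.2
```

Call:
jog_arm(turn=[[0, 0, 0]], dp=[[0.1, 0, 0]], gripper=[1])

```text
clock: 8.25
eef_pos: [640.3, 42.6, 69.0]
eef_rot: [-1.097, 1.565, 0.482]
wrist_force: [-4.5, 0.0, 8.0]
finger_gap: 0.4
```

Call:
jog_arm(turn=[[0, 0, 0], [0, 0, 0], [0, 0, 0], [0, 0, 0], [0, 0, 0]], dp=[[-0.6, 0, 0], [-2.5, 0, 0], [-4.5, 0, 0], [-5.0, 0, 0], [0, 0, 0]], gripper=[1, 1, 1, 1, 1])

```text
clock: 8.88
eef_pos: [639.4, 42.4, 197.2]
eef_rot: [-0.896, 1.566, 0.684]
wrist_force: [-0.1, 0.2, 0.1]
finger_gap: 0.2
```

```bash
python3 - <<'E'
from plan import *
st()
p,d=camera("wrist");C=cloud("wrist",d);cv2.imwrite("pics/w9.png",p[:,:,::-1])
for v in range(180,240,8):print(v,C[v,310].round(1),C[v,330].round(1))
E
```

```text
8.875 [639.4  42.4 197.2] psi -179.5 down [ 0.004  0.003 -1.   ] [-0.1  0.2  0.1] 0.2 [ 0.01  0.49  1.21  0.    1.43 -1.57]
180 [628.3  35.4  96.7] [628.4  53.7  95.9]
188 [635.9  35.4  96.3] [636.   53.8  95.5]
196 [643.8  35.4  95.4] [643.7  54.   95.2]
204 [651.6  35.4  95.3] [651.4  54.1  95.5]
212 [659.9  35.4  93.7] [659.5  54.3  94.7]
220 [670.5  35.2  86.2] [670.6  54.7  85.8]
228 [679.3  35.2  85.1] [678.4  54.8  87. ]
236 [629.   38.7 231. ] [629.5  49.5 229.5]
```

View pics/w9.png

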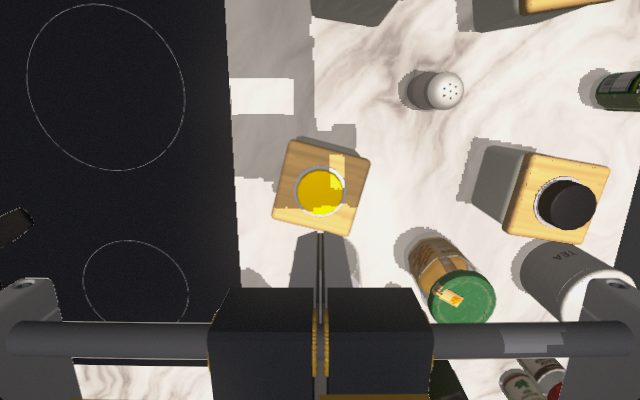

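Yellow is down (its top is about 9 mm above the lid). Moving to blue.

Call:
jog_arm(turn=[[0.2, 0, 0], [0, 0, 0], [0, 0, 0], [0, 0, 0], [0, 0, 0], [0, 0, 0]], dp=[[0, 4.5, 0.8], [0, 5.0, 0.8], [0, 5.0, 0.8], [0, 4.0, 0.8], [0, 1.5, 0.2], [0, 0, 0]], gripper=[1, 1, 1, 1, 1, 1])

```text
clock: 9.68
eef_pos: [428.7, 75.9, 185.0]
eef_rot: [1.373, 1.557, 2.949]
wrist_force: [0.0, -0.3, 0.4]
finger_gap: 0.1
```

```bash
python3 - <<'E'
from plan import *
st()
c=calibration("wrist");p,d=camera("wrist");cv2.imwrite("pics/w10.png",p[:,:,::-1])
for s,ce in mask(p,"blue"):print(s,ce,ray_z("wrist",ce,150,c))
E
```

```text
9.675 [428.7  75.9 185. ] psi -179.7 down [-0.014  0.003 -1.   ] [ 0.  -0.3  0.4] 0.1 [ 0.09  0.04  1.8   0.    1.31 -1.49]
[ 289  200   55   43 1569] [315.28170809 218.61440408] [433.48511205  74.3965945  150.        ]
```

View pics/w10.png

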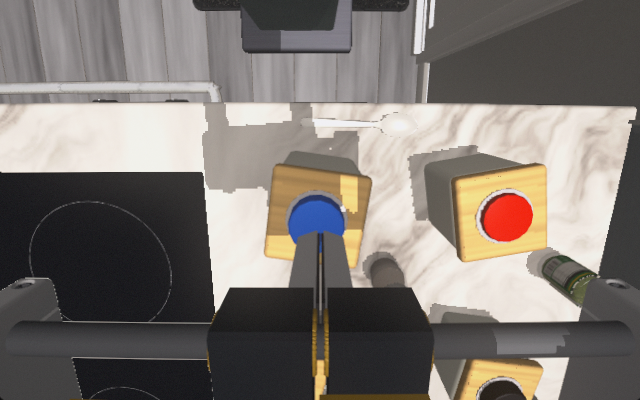

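Call:
jog_arm(turn=[[0, 0, -0.8], [0, 0, 0], [0, 0, 0], [0, 0, 0]], dp=[[1.5, -0.8, -0.1], [2.2, 0, 0], [1.2, 0, 0], [0, 0, 0]], gripper=[1, 1, 1, 1])

```text
clock: 10.22
eef_pos: [439.0, 74.4, 132.4]
eef_rot: [0.788, 1.567, 2.362]
wrist_force: [0.4, 0.1, 0.6]
finger_gap: 0.2
```

```bash
python3 - <<'E'
from plan import *
st()
p,d=camera("wrist");C=cloud("wrist",d);cv2.imwrite("pics/w11.png",cv2.resize(p[100:300,200:440],None,fx=3,fy=3)[:,:,::-1])
for v in range(226,250,4):print(v,C[v,310].round(),C[v,330].round())
E
```

```text
10.225 [439.   74.4 132.4] psi -179.8 down [-0.003  0.002 -1.   ] [0.4 0.1 0.6] 0.2 [ 0.08  0.11  1.86  0.    1.17 -1.49]
226 [432.  70. 148.] [432.  82. 148.]
230 [434.  70. 149.] [434.  82. 149.]
234 [430.  71. 165.] [430.  82. 166.]
238 [430.  71. 171.] [431.  81. 170.]
242 [430.  71. 176.] [430.  81. 177.]
246 [430.  71. 182.] [430.  81. 182.]
```

View pics/w11.png

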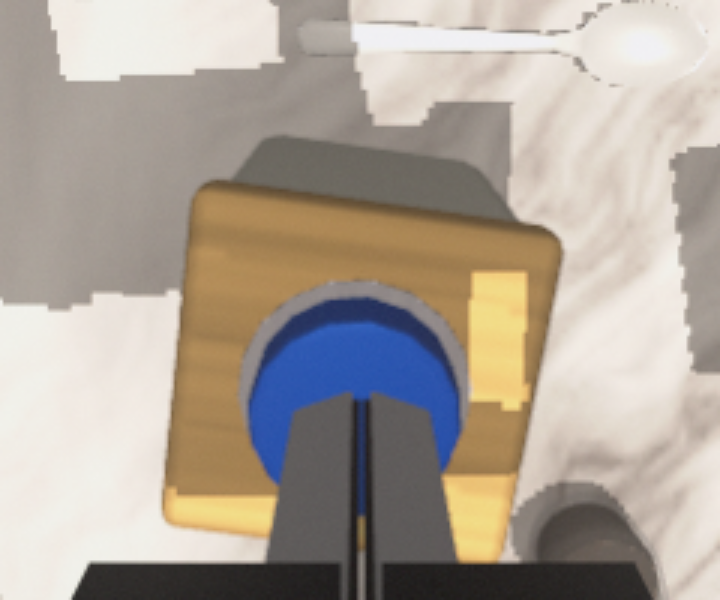

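The tips are centred over the blue button (around 358,395), about 12 mm above it. Pressing.

Call:
jog_arm(turn=[[0, 0, 0], [0, 0, 0], [0, 0, 0]], dp=[[0.4, 0, 0], [0.4, 0, 0], [0.4, 0, 0]], gripper=[1, 1, 1])

```text
clock: 10.65
eef_pos: [440.2, 74.5, 121.6]
eef_rot: [-0.283, 1.568, 1.291]
wrist_force: [-0.5, 0.0, -0.4]
finger_gap: 0.5
```

Call:
jog_arm(turn=[[0, 0, 0]], dp=[[0.4, 0, 0]], gripper=[1])

```text
clock: 10.78
eef_pos: [440.2, 74.5, 117.7]
eef_rot: [-0.375, 1.568, 1.2]
wrist_force: [-1.4, -1.2, 5.1]
finger_gap: 0.4
```

Call:
jog_arm(turn=[[0, 0, 0]], dp=[[0.3, 0, 0]], gripper=[1])

```text
clock: 10.9
eef_pos: [440.3, 74.5, 114.6]
eef_rot: [-0.438, 1.568, 1.136]
wrist_force: [-1.8, -0.2, 3.7]
finger_gap: 0.8
```

Call:
jog_arm(turn=[[0, 0, 0]], dp=[[0.2, 0, 0]], gripper=[1])

```text
clock: 11.02
eef_pos: [440.3, 74.5, 112.6]
eef_rot: [-0.451, 1.568, 1.123]
wrist_force: [-1.5, 0.8, 3.6]
finger_gap: 0.5
```

Call:
jog_arm(turn=[[0, 0, 0]], dp=[[0.2, 0, 0]], gripper=[1])

```text
clock: 11.15
eef_pos: [440.3, 74.5, 110.5]
eef_rot: [-0.486, 1.568, 1.089]
wrist_force: [-1.8, -0.7, 7.7]
finger_gap: 0.6
```

Call:
jog_arm(turn=[[0, 0, 0]], dp=[[0.2, 0, 0]], gripper=[1])

```text
clock: 11.28
eef_pos: [440.4, 74.6, 108.7]
eef_rot: [-0.544, 1.568, 1.031]
wrist_force: [-2.9, 0.2, 8.5]
finger_gap: 0.6
```

Call:
jog_arm(turn=[[0, 0, 0], [0, 0, 0], [0, 0, 0], [0, 0, 0], [0, 0, 0]], dp=[[-0.6, 0, 0], [-2.5, 0, 0], [-4.5, 0, 0], [-5.0, 0, 0], [0, 0, 0]], gripper=[1, 1, 1, 1, 1])

```text
clock: 11.9
eef_pos: [439.9, 74.2, 237.7]
eef_rot: [-0.166, 1.568, 1.409]
wrist_force: [-0.2, 0.3, -0.2]
finger_gap: 0.6
```

```bash
python3 - <<'E'
from plan import *
st()
p,d=camera("wrist");C=cloud("wrist",d);cv2.imwrite("pics/w12.png",p[:,:,::-1])
for v in range(170,240,8):print(v,C[v,310].round(1),C[v,330].round(1))
E
```

```text
11.9 [439.9  74.2 237.7] psi -179.8 down [ 0.     0.003 -1.   ] [-0.2  0.3 -0.2] 0.6 [ 0.08  0.02  1.71  0.    1.41 -1.49]
170 [420.3  67.1 132.7] [421.1  85.6 128.4]
178 [427.4  67.1 134.8] [427.2  85.5 135.5]
186 [434.7  67.1 135.7] [434.5  85.5 136.2]
194 [442.3  67.1 135.8] [442.7  85.7 134.1]
202 [450.1  67.  135.8] [449.9  85.7 136.1]
210 [457.7  67.  136.5] [458.   85.8 135.1]
218 [468.7  66.7 127.3] [468.5  86.2 127.8]
226 [476.7  66.7 128.1] [477.   86.3 127.1]
234 [430.1  70.5 268.1] [430.2  81.4 267.9]
```

View pics/w12.png

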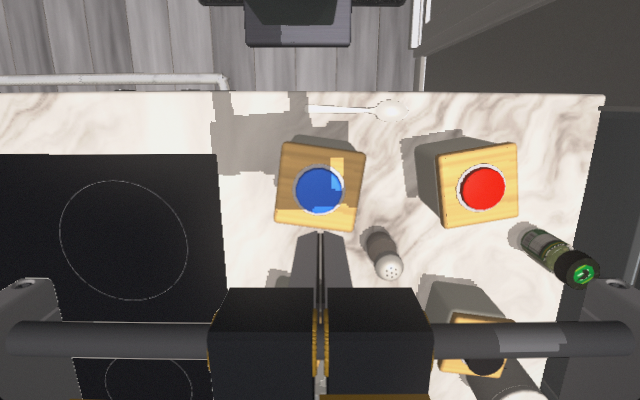

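Blue is down (135.5 against a lid at 127.5). Moving clear for a final check.

Call:
jog_arm(turn=[[0, 0, 0], [0, 0, 0], [0, 0, 0], [0, 0, 0], [0, 0, 0], [0, 0, 0], [0, 0, 0], [0, 0, 0]], dp=[[-1, 0, -4], [0, 0, -5], [0, 0, -5], [0, 0, -5], [0, 0, -5], [0, 0, -5], [0, 0, -4], [0, 0, 0]], gripper=[1, 1, 1, 1, 1, 1, 1, 1])

```text
clock: 12.95
eef_pos: [436.7, -264.7, 231.0]
eef_rot: [1.092, 1.549, 2.668]
wrist_force: [0.1, 1.2, 0.1]
finger_gap: 0.7
```

```bash
python3 - <<'E'
from plan import *
st()
for n in("scene","side"):
    p,d=camera(n);C=cloud(n,d)
    b=p[130:330,200:460] if n=="scene" else p[130:330,170:430]
    cv2.imwrite(f"pics/{n}F.png",cv2.resize(b,None,fx=3,fy=3,interpolation=2)[:,:,::-1])
    d0=np.load(f"pics/{n}0.npy");C0=cloud(n,d0)
    for k,px in dict(red=(296,249),yellow=(391,195),blue=(368,259),black=(302,176)).items() if n=="scene" else dict(red=(260,167),yellow=(318,243),blue=(214,193),black=(362,184)).items():
        f=lambda C:np.median(C[px[1]-1:px[1]+2,px[0]-1:px[0]+2,2]).round(1)
        print(n,k,f(C0),f(C))
E
```

```text
12.95 [ 436.7 -264.7  231. ] psi -179.7 down [-0.019  0.01  -1.   ] [0.1 1.2 0.1] 0.7 [-0.61  0.19  1.54 -0.    1.44 -2.19]
scene red 127.1 693.4
scene yellow 107.5 96.3
scene blue 146.7 705.1
scene black 119.1 120.2
side red 129.6 119.5
side yellow 110.2 98.6
side blue 148.5 138.9
side black 120.8 120.3
```

View pics/sceneF.png

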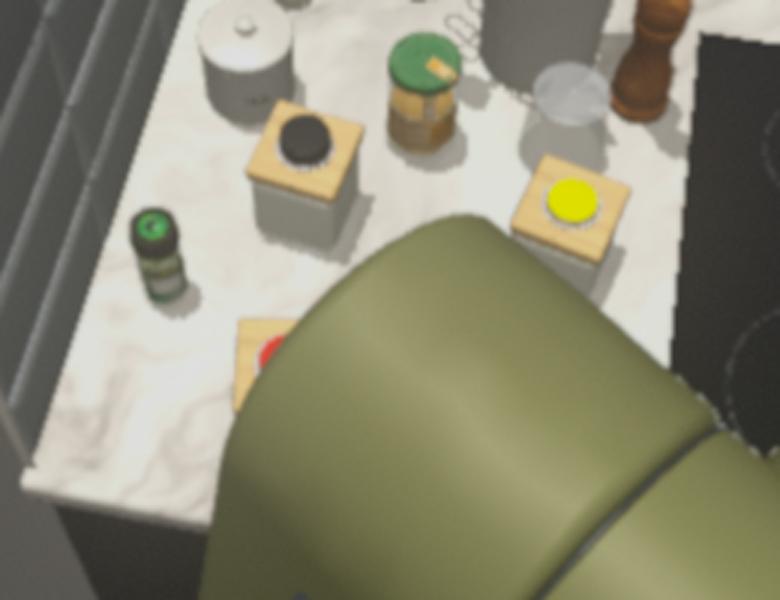

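View pics/sideF.png

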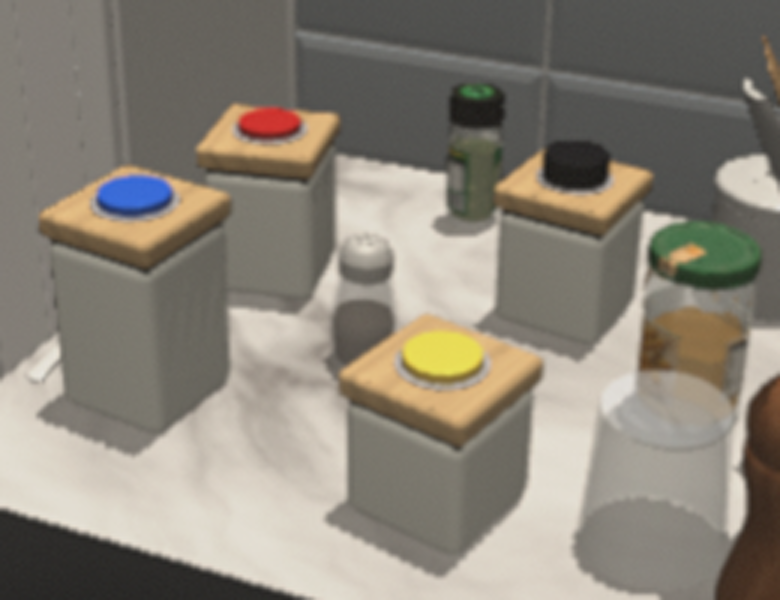

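```bash
python3 -c "
from cell import order
print(order.sign_off())"
```

```text
the job is handed in; nothing more can be done
None
```

The red, yellow and blue buttons are pressed down, in that order, and the black one is still up. I handed the job in at about 13 s of the 48 s allowed.

- **Buttons:** in the final side view the tops were at 119.5 mm (red), 98.6 mm (yellow) and 138.9 mm (blue), each within about 1.5 mm of fully down. The black top read 120.3 mm, so it is up.
- **Force:** the highest upward force I read while pressing was about 10 N, on red; yellow and blue stayed under 9 N. Readings came only at the end of each move.
- **Boxes and other things:** in the before-and-after side pictures, the boxes, shaker, jars and glass look unmoved. The spoon's handle tip, the only part of it in that crop, looks unmoved too.
- **Arm:** it ended well to the right of the boxes, touching nothing, with the wrist force near zero.

**Checks that disagreed:**
- **Fingertip height:** the side and wrist cameras put the real fingertips about 30 mm above the reported TCP height. I went by the cameras and the contact force, and each button met the fingers about where that offset predicted.
- **Button positions:** the scene and side cameras differed by up to 16 mm on where the buttons were, so I centred each press using close wrist-camera views.
- **Final scene view:** the arm hid the red and blue buttons there, so their final check comes from the side view, plus wrist views taken after each press.

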